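# Nest two pots and hold them in the riveting jig

## Robot

A 6-joint arm with a two-finger parallel gripper is mounted at the origin on the work surface. World frame = base frame: x ahead of the robot, y to its left, z up, the work surface at z = 0. Lengths are in m, angles in rad, forces in N, time in s.
With the tool pointing down it reaches from about 0.3 to 0.775 m from the base axis. Payload 14.6 kg.
Tool frame: the origin (TCP) lies midway between the tips of the shut fingers; the grasp point (between the pads) lies 19 mm behind it (ctrl.grip_depth is the distance from the TCP to the grasp point, in m); z points along the fingers, x is the direction in which the jaws open and shut, and the axes are right-handed (so a half turn about z gives the same grasp; the last joint's range is limited). The gripper opens to 94 mm and grips with 3 to 60 N. Pads are 16 mm wide; open, the fingers measure 119 mm over their backs; the gripper's body (75 mm by 177 mm) begins 78 mm behind the grasp point.
Start: joints at [1.143, 0.3, 1.521, -0, 1.321, -0.067], TCP at [0.194, 0.515, 0.205] pointing down, gripper open.
Joint ranges: [-3.03, 3.03], [-0.79, 2.21], [0.23, 2.52], [-1.04, 4.18], [0, 3.07], [-2.55, 2.55]. Speed limits (rad/s): [2.22, 2.22, 2.57, 3.14, 3.14, 3.14].

## Interface

Orientations are given as [roll, pitch, yaw] about the fixed x, y, z axes, in that order (R = Rz(yaw) Ry(pitch) Rx(roll)).
In Python, from station import ctrl gives the robot as it stands.
- The arm moves only by the tool play_rows, never from a script. Its argument "steps" is a list that holds one entry, the list of rows, each a list of 7 numbers: the shift along the tool's x, y, z in cm, then the turn, a rotation vector about the tool's x, y, z in rad, then the opening, from 0 (shut) to 1 (fully open). In form: [[[x, y, z, ax, ay, az, hand], ...]]. A call has 1 to 20 rows; each row is the pose to reach, as a shift and turn from the pose measured when the call began, along the tool's axes at that moment; what a row does not reach only later rows make up. A row lasts 1/12 s, in which the tool goes at most 41.7 mm and 7.16 degrees, less where a joint would pass 70% of its speed; a pose out of reach is approached as far as the arm can. A call with a gripper value outside its range is refused whole. The fingers move at their own pace and stop on an object; "force" is the grip in N (left out, the last holds). Time passes only in rows, so rows that repeat a pose let the fingers close. It gives the time, the measured TCP pose, the force and the opening at its end, in the units of the state.
- ctrl.get_obs(): the state, without advancing time (a new reading comes with each control period).
- ctrl.camera(name): name is "side" or "top"; returns a dict with "frame" (384x512x3 uint8, blue, green, red), "fovy" (degrees; the focal length in pixels is half the picture's height over the tangent of half this angle, whatever the lens; pixels are square), "cx", "cy" (the principal point, pixels), "world_to_cam" (4x4, takes a point from world to camera coordinates). Camera axes: x right, y up, looking along -z (the intrinsics and any distortion apply to the point x, -y, -z); pixel columns grow to the right and rows downward; lengths in m; the calibration is good to about 2 mm. A picture is of the moment at which its call begins. There is no depth.
- ctrl.hand_in(): hands the job in, once; it reports no verdict.
The state is a dict: "time_s": time; "qpos": joint angles; "joint_vel": joint speeds; "tau": joint torques, N m; "ee_pos": TCP position; "eef_rot": TCP orientation; "force": force on the tool from outside, world axes, zero at the start; "moment": the same for the moment, N m; "grip_width": finger opening in m.
Only numpy, scipy, OpenCV 4.12 (cv2) and the standard library are available. Lean on these libraries where they do the work, as an engineer would, in place of code of your own. Each camera call takes 0.05 s, during which the arm holds its last target. There are 200 camera calls.

## Task

Put one of the two steel pots into the other so that it is fully seated, then press the nested pair, standing upright on the table and centred on the plate, flat against the sprung metal plate of the wooden jig until the plate is pushed about half way in (10 mm of its 20), and keep it there steadily so that I can rivet them from behind. Finish while still holding it pressed: do not back off or put anything down at the end, never push the plate to the end of its travel, and leave the bottle, pail, can and stone where they are.

Things in the scene. Friction and masses are not known exactly. Their poses are not given: they have to be found in the camera images.
- pot_a_mid (a point): one of two identical open steel pots, upright on the table at the start; point on its axis, 30 mm above its underside, z up to the mouth. 60 mm tall: lower body 50 mm across at the base widening to 54 mm at 26 mm up, sloping shoulder 26 to 32 mm up, then a straight collar 66 mm across outside, wall 3 mm (mouth 60 mm). About 0.2 kg
- pot_b_mid (a point): the other pot, same shape and same kind of point. Either may be the lower one: the other's lower body drops into its mouth, 3 mm to spare all round, until the shoulder rests on the rim, which puts it about 31 mm higher than the lower pot (the nested pair is 91 mm tall and the upper collar stays free to grip)
- jig: plywood jig fixed to the table, place and yaw vary; 130 mm wide. Origin on the table under the middle of the plate's front face at rest; x level into the jig (pressing direction), y along the plate, z up. Two 70 mm tall cheeks beside the plate, 98 mm apart, and the base board begin 20 mm behind that face, so pots stand on the bare table; back block 90 mm tall, 110 mm behind it
- stop_plate (a joint): travel of the sprung aluminium plate (90 mm wide, 8 to 82 mm above the table, flat upright front) into the jig, m: 0 at rest, 0.020 at the end stop, where its front is level with the cheeks' front edges. Spring: 2 N at first, plus 1 N per mm pushed in, so half way (0.010) takes 12 N
- plate_face (a point): middle of the plate's front face, at the small dark rivet hole 45 mm above the table; moves with the plate; axes as the jig's. A pot's collar touches the plate with its axis 33 mm in front of it. Pushed from in front on the lower pot's collar (about 45 mm up) the pair stays upright; gripped and pushed by the upper pot, the lower one may lean
- bottle: green glass bottle with a metal cap, 64 mm across, 190 mm tall; a bystander, to be left alone; origin at the centre of its underside
- pail: pink plastic pail, 120 mm across the rim, 115 mm tall; a bystander, to be left alone; origin at the centre of its underside
- can: crumpled gold can, 64 mm across, 95 mm tall; a bystander, to be left alone; origin at the centre of its underside
- stone: round grey stone weight, 88 mm across, 43 mm tall; a bystander, to be left alone; origin at the centre of its underside

How it is judged:
On the way, in this order (a step that is already met when the one before it is completed fails the run):
1. one pot is seated in the other, both upright (((z of pot_a_mid in the frame of pot_b_mid between 0.026 and 0.037 m and horizontal distance between pot_a_mid and pot_b_mid below 0.007 m and angle between pot_a_mid's own z axis and vertical below 0.15 rad and angle between pot_b_mid's own z axis and vertical below 0.15 rad) or (z of pot_b_mid in the frame of pot_a_mid between 0.026 and 0.037 m and horizontal distance between pot_b_mid and pot_a_mid below 0.007 m and angle between pot_b_mid's own z axis and vertical below 0.15 rad and angle between pot_a_mid's own z axis and vertical below 0.15 rad))), for 0.2 s.
2. the nested pair presses the plate about half way in (((z of pot_a_mid in the frame of pot_b_mid between 0.026 and 0.037 m and horizontal distance between pot_a_mid and pot_b_mid below 0.007 m and angle between pot_a_mid's own z axis and vertical below 0.15 rad and angle between pot_b_mid's own z axis and vertical below 0.15 rad and value of joint stop_plate between 0.005 and 0.015 m and contact force between any of pot_a, pot_b and jig above 3 N and y of pot_b_mid in the frame of plate_face between -0.01 and 0.01 m and x of pot_b_mid in the frame of plate_face above -0.04 m and x of pot_a_mid in the frame of plate_face above -0.04 m and height (world z) of pot_b_mid between 0.026 and 0.035 m) or (z of pot_b_mid in the frame of pot_a_mid between 0.026 and 0.037 m and horizontal distance between pot_b_mid and pot_a_mid below 0.007 m and angle between pot_b_mid's own z axis and vertical below 0.15 rad and angle between pot_a_mid's own z axis and vertical below 0.15 rad and value of joint stop_plate between 0.005 and 0.015 m and contact force between any of pot_b, pot_a and jig above 3 N and y of pot_a_mid in the frame of plate_face between -0.01 and 0.01 m and x of pot_a_mid in the frame of plate_face above -0.04 m and x of pot_b_mid in the frame of plate_face above -0.04 m and height (world z) of pot_a_mid between 0.026 and 0.035 m))), for 0.5 s.
At the end, for the whole second after the job is handed in: One pot seated in the other (26-37 mm higher, axes within 7 mm, tilts under 0.15 rad), the lower on the table (centre 26-35 mm up), both collars at the plate (axes at most 40 mm from its face), lower one within 10 mm of its middle, pressing; plate held still (under 6 mm/s) 5-15 mm in (((z of pot_a_mid in the frame of pot_b_mid between 0.026 and 0.037 m and horizontal distance between pot_a_mid and pot_b_mid below 0.007 m and angle between pot_a_mid's own z axis and vertical below 0.15 rad and angle between pot_b_mid's own z axis and vertical below 0.15 rad and value of joint stop_plate between 0.005 and 0.015 m and contact force between any of pot_a, pot_b and jig above 3 N and y of pot_b_mid in the frame of plate_face between -0.01 and 0.01 m and x of pot_b_mid in the frame of plate_face above -0.04 m and x of pot_a_mid in the frame of plate_face above -0.04 m and height (world z) of pot_b_mid between 0.026 and 0.035 m) or (z of pot_b_mid in the frame of pot_a_mid between 0.026 and 0.037 m and horizontal distance between pot_b_mid and pot_a_mid below 0.007 m and angle between pot_b_mid's own z axis and vertical below 0.15 rad and angle between pot_a_mid's own z axis and vertical below 0.15 rad and value of joint stop_plate between 0.005 and 0.015 m and contact force between any of pot_b, pot_a and jig above 3 N and y of pot_a_mid in the frame of plate_face between -0.01 and 0.01 m and x of pot_a_mid in the frame of plate_face above -0.04 m and x of pot_b_mid in the frame of plate_face above -0.04 m and height (world z) of pot_a_mid between 0.026 and 0.035 m)) and velocity of joint stop_plate between -0.006 and 0.006 m/s); the arm keeps its last pose, push and grip.
It fails at once if the plate was pushed to the end of its travel (value of joint stop_plate above 0.019 m).
It fails at once if the bottle was disturbed (distance of bottle from where it was at the start of the episode above 0.03 m).
It fails at once if the pail was disturbed (distance of pail from where it was at the start of the episode above 0.03 m).
It fails at once if the can was disturbed (distance of can from where it was at the start of the episode above 0.03 m).
It fails at once if the stone was disturbed (distance of stone from where it was at the start of the episode above 0.03 m).
It also fails if it takes over 72 s, if anything falls off the work surface, if the arm or the gripper's body presses on something with over 40 N, if the wrist force passes 120 N, or if a joint passes its speed limit or range.

## Working session

There is one attempt and no reset: what is moved stays moved. The work goes in short steps, Python scripts to look and compute and a tool call to move; the robot and the scene stay as the last step left them, time stands still between calls to the robot, and variables do not carry over. Pictures are saved under pics/ and viewed, about 8 in all and at most 12, crops included, and the job is handed in when it is done.

Besides the shell and the picture viewer there is one more tool, called after "Call:" by a JSON object that holds its "fn" and its "kwargs". play_rows: Moves the arm, as the interface text tells. Its arguments: {"type":"object","properties":{"steps":{"type":"array"},"force":{"type":"number"}},"required":["steps"]}

```bash
mkdir -p pics; cat > h.py <<'E'
import numpy as np, cv2
from station import ctrl
def cam(n):
    c=ctrl.camera(n); c['f']=192/np.tan(np.radians(c['fovy'])/2); return c
def ray(c,u,v):
    T=np.array(c['world_to_cam']); R,t=T[:3,:3],T[:3,3]
    d=np.array([(u-c['cx'])/c['f'],-(v-c['cy'])/c['f'],-1.]); return -R.T@t, R.T@d
def onz(c,u,v,z):
    o,d=ray(c,u,v); return o+d*(z-o[2])/d[2]
def proj(c,p):
    q=np.array(c['world_to_cam'])@np.r_[p,1]; return c['cx']-c['f']*q[0]/q[2], c['cy']+c['f']*q[1]/q[2]
E
python3 - <<'E'
from h import *
for n in('side','top'):
    c=cam(n); cv2.imwrite(f'pics/{n}0.png',c['frame']); print(n,{k:c[k] for k in c if k!='frame'})
print(ctrl.get_obs(), ctrl.grip_depth)
E
```

```text
side {'fovy': 42.939349015771356, 'cx': 256.6216610826602, 'cy': 182.4743159181995, 'world_to_cam': array([[ 0.84425416, -0.53559229,  0.01938608, -0.46414871],
       [ 0.29487164,  0.49440294,  0.8176897 , -0.20486586],
       [-0.44753283, -0.68462153,  0.57533272, -1.50214549],
       [ 0.        ,  0.        ,  0.        ,  1.        ]]), 'f': np.float64(488.1779603768294)}
top {'fovy': 55.919289149069996, 'cx': 251.4141447703013, 'cy': 186.4369716419589, 'world_to_cam': array([[-0.01906219, -0.99981718,  0.00149367,  0.02993856],
       [ 0.97410481, -0.01823529,  0.22536035, -0.57380583],
       [-0.22529191,  0.00575085,  0.97427434, -1.06173887],
       [ 0.        ,  0.        ,  0.        ,  1.        ]]), 'f': np.float64(361.7138622259528)}
{'time_s': 0.1, 'qpos': array([ 1.14337693e+00,  3.00415403e-01,  1.52150351e+00, -3.77762099e-07,
        1.32070429e+00, -6.65951365e-02]), 'joint_vel': array([-0.0012459 , -0.00109094, -0.0016787 , -0.00074724,  0.00102565,
        0.00048262]), 'tau': array([ 1.89917249e-03, -5.32652020e+01, -3.53277612e+01,  7.10565923e-02,
        2.35790637e-02, -5.79589505e-05]), 'ee_pos': array([0.19407949, 0.51437274, 0.2049497 ]), 'eef_rot': array([-3.14152444e+00,  1.02829064e-03,  1.20997220e+00]), 'force': array([ 0.63264791, -0.3855901 , -0.35510986]), 'moment': array([ 0.0420106 ,  0.00329361, -0.00883597]), 'grip_width': 0.09400059677108048} 0.0188
```

```bash
python3 -c "
import cv2,numpy as np
a=cv2.imread('pics/side0.png');b=cv2.imread('pics/top0.png');print(a.shape)"
```

```text
(384, 512, 3)
```

View pics/top0.png

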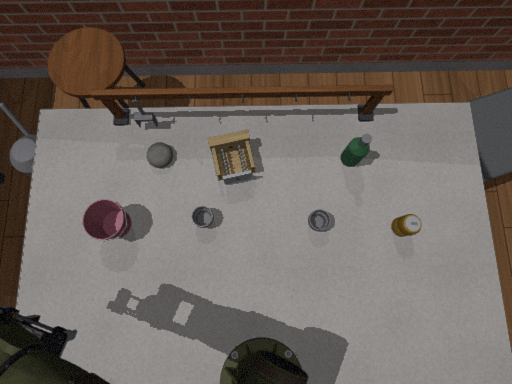

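View pics/side0.png

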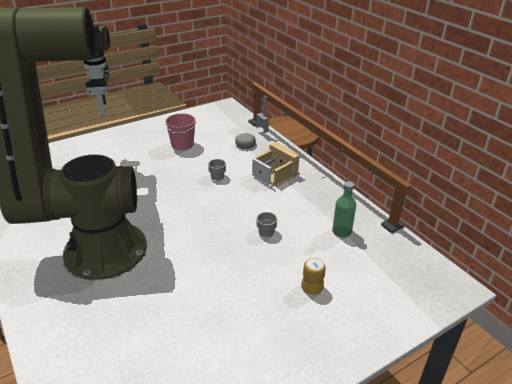

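The top view shows the pots at about (203,217) and (319,221), and the jig at (233,160) with its plate edge near (238,178). Next I'll enlarge that area and get rough positions.

```bash
python3 - <<'E'
import cv2,numpy as np
t=cv2.imread('pics/top0.png'); s=cv2.imread('pics/side0.png')
A=cv2.resize(t[125:235,185:335],None,fx=5,fy=5,interpolation=cv2.INTER_CUBIC)
cv2.imwrite('pics/z1.png',A[:550])
B=cv2.resize(s[135:245,190:310],None,fx=5,fy=5,interpolation=cv2.INTER_CUBIC); cv2.imwrite('pics/z2.png',B)
E
```

```text
(no output)
```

View pics/z1.png

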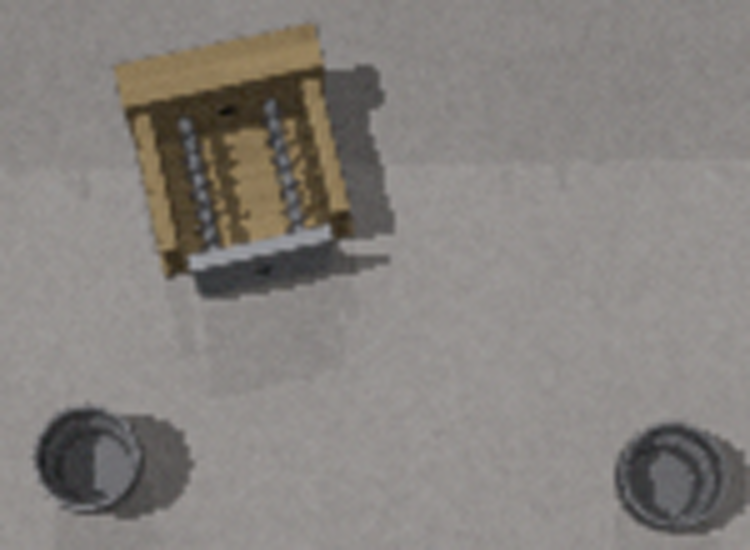

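View pics/z2.png

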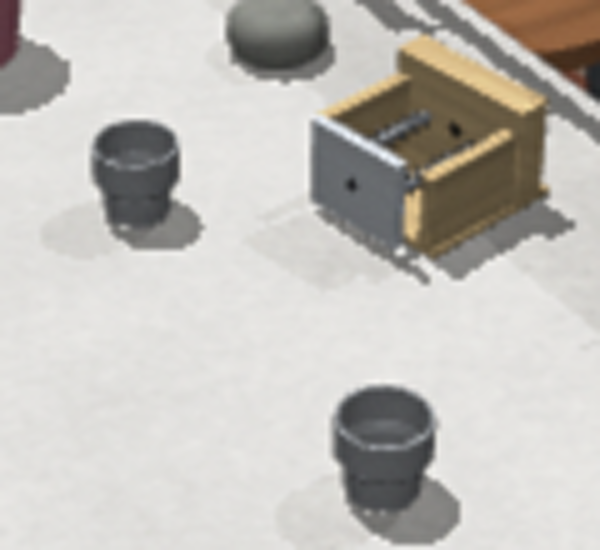

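The crops show the left pot rim centred at z1 (90,459), the right one at (670,476), and the rivet hole at (265,269). In z2 the same points are at (136,147), (384,417) and (351,184).

```bash
python3 - <<'E'
from h import *
t=cam('top'); s=cam('side')
T=lambda u,v:((u+.5)/5-.5+185,(v+.5)/5-.5+125); S=lambda u,v:((u+.5)/5-.5+190,(v+.5)/5-.5+135)
def tri(a,b):
    o1,d1=ray(t,*T(*a));o2,d2=ray(s,*S(*b))
    k=np.linalg.lstsq(np.c_[d1,-d2],o2-o1,rcond=None)[0]; p,q=o1+k[0]*d1,o2+k[1]*d2
    return ((p+q)/2).round(4),np.linalg.norm(p-q).round(4)
for n,a,b,z in(('potL',(90,459),(136,147),.06),('potR',(670,476),(384,417),.06),('hole',(265,269),(351,184),.045),
  ('plTL',(190,269),(312,121),.082),('plTR',(331,241),(404,169),.082)):
    print(n,tri(a,b),'top',onz(t,*T(*a),z).round(4),'side',onz(s,*S(*b),z).round(4))
# jig yaw via back block front/rear top edges (z .09)
p=onz(t,*T(116,68),.09);q=onz(t,*T(318,25),.09);print(p,q,np.linalg.norm(p-q),np.arctan2(q[0]-p[0],-(q[1]-p[1])))
for n,u,v,z in(('bottle',352,158,.0),('can',412,224,.09),('stone',160,155,.03),('pail',106,220,.115)): print(n,onz(t,u,v,z).round(3))
E
```

```text
potL (array([0.4839, 0.1716, 0.0559]), np.float64(0.0014)) top [0.4839 0.1708 0.06  ] side [0.4803 0.1662 0.06  ]
potR (array([ 0.4673, -0.1858,  0.0562]), np.float64(0.0003)) top [ 0.4667 -0.185   0.06  ] side [ 0.4648 -0.1896  0.06  ]
hole (array([0.6047, 0.0633, 0.0444]), np.float64(0.0034)) top [0.6061 0.0625 0.045 ] side [0.6024 0.0628 0.045 ]
plTL (array([0.5979, 0.1085, 0.0764]), np.float64(0.0022)) top [0.5976 0.1076 0.082 ] side [0.592  0.1012 0.082 ]
plTR (array([0.6167, 0.0195, 0.0774]), np.float64(0.0035)) top [0.6138 0.0203 0.082 ] side [0.6147 0.0136 0.082 ]
[0.7267526  0.15333127 0.09      ] [0.7531952  0.02588201 0.09      ] 0.13016345544463434 0.20457311460637648
bottle [ 0.681 -0.322  0.   ]
can [ 0.445 -0.457  0.09 ]
stone [0.694 0.317 0.03 ]
pail [0.47  0.445 0.115]
```

The estimates agree to a few mm:
- **Left pot:** (0.484, 0.171)
- **Right pot:** (0.467, -0.186)
- **Plate hole:** (0.605, 0.063), with jig yaw about 0.2

I'll centre each pot with two perpendicular squeezes, so the gripper itself gives precise positions. Then I'll nest the right pot into the left one.

```bash
cat > go.py <<'E'
import sys
from h import *
o=ctrl.get_obs(); p=o['ee_pos']; r,pi_,y=o['eef_rot']
from scipy.spatial.transform import Rotation as Ro
R=Ro.from_euler('xyz',[r,pi_,y])
print('t',round(o['time_s'],2),'pos',p.round(4),'rpy',o['eef_rot'].round(3),'F',o['force'].round(1),'w',round(o['grip_width'],4))
for a in sys.argv[1:]:
    x,yy,z,w=map(float,a.split(','))
    print(a,'->',(R.inv().apply(np.array([x,yy,z])-p)*100).round(2),(R.inv()*Ro.from_euler('xyz',[np.pi,0,w])).as_rotvec().round(3))
E
python3 go.py .4835,.1705,.13,1.77 .4835,.1705,.032,1.77
```

```text
t 0.2 pos [0.1941 0.5144 0.2051] rpy [-3.142e+00  1.000e-03  1.210e+00] F [-0.   0.4  0.9] w 0.0939
.4835,.1705,.13,1.77 -> [-21.96  39.22   7.52] [-0.     0.001 -0.56 ]
.4835,.1705,.032,1.77 -> [-21.95  39.22  17.32] [-0.     0.001 -0.56 ]
```

Call:
{"fn": "play_rows", "kwargs": {"steps": [[[-22,39.2,0,0,0,-0.56,1],[-22,39.2,0,0,0,-0.56,1],[-22,39.2,0,0,0,-0.56,1],[-22,39.2,0,0,0,-0.56,1],[-22,39.2,0,0,0,-0.56,1],[-22,39.2,0,0,0,-0.56,1],[-22,39.2,0,0,0,-0.56,1],[-22,39.2,0,0,0,-0.56,1],[-22,39.2,0,0,0,-0.56,1],[-22,39.2,0,0,0,-0.56,1],[-22,39.2,0,0,0,-0.56,1],[-22,39.2,4,0,0,-0.56,1],[-22,39.2,8,0,0,-0.56,1],[-22,39.2,8,0,0,-0.56,1]]]}}

```text
time_s: 1.37
ee_pos: [0.4803, 0.1685, 0.1188]
eef_rot: [-3.131, 0.001, 1.768]
force: [-1.4, 0.1, -2.0]
grip_width: 0.0939
```

```bash
python3 go.py .4835,.1705,.032,1.77; python3 - <<'E'
from h import *
t=cam('top');s=cam('side')
a=cv2.resize(t['frame'][150:270,140:270],None,fx=3,fy=4.5);b=cv2.resize(s['frame'][110:230,150:280],None,fx=3,fy=4.5)
cv2.imwrite('pics/c1.png',np.hstack([a,b]))
E
```

```text
t 1.37 pos [0.4803 0.1685 0.1188] rpy [-3.131e+00  1.000e-03  1.768e+00] F [-1.4  0.1 -2. ] w 0.0939
.4835,.1705,.032,1.77 -> [0.15 0.45 8.68] [-0.011  0.001 -0.002]
```

View pics/c1.png

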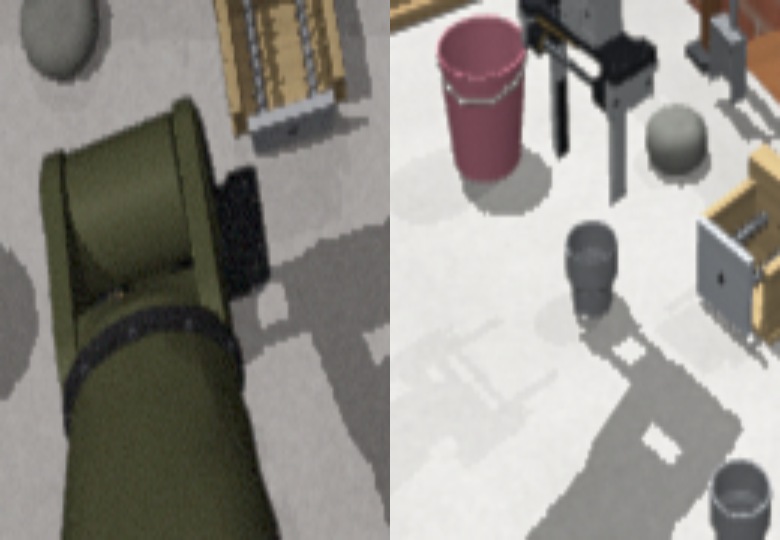

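The side crop shows the open fingers straddling the left pot from above, so I'll descend and squeeze gently.

Call:
{"fn": "play_rows", "kwargs": {"steps": [[[0.15,0.45,3,-0.011,0,0,1],[0.15,0.45,6,-0.011,0,0,1],[0.15,0.45,8.2,-0.011,0,0,1],[0.15,0.45,8.2,-0.011,0,0,1],[0.15,0.45,8.2,-0.011,0,0,0.5],[0.15,0.45,8.2,-0.011,0,0,0.5],[0.15,0.45,8.2,-0.011,0,0,0.5],[0.15,0.45,8.2,-0.011,0,0,0.5],[0.15,0.45,8.2,-0.011,0,0,0.5],[0.15,0.45,8.2,-0.011,0,0,0.5],[0.15,0.45,8.2,-0.011,0,0,0.5],[0.15,0.45,8.2,-0.011,0,0,0.5]]], "force": 6}}

```text
time_s: 2.47
ee_pos: [0.4874, 0.1728, 0.0448]
eef_rot: [3.131, 0.0, 1.77]
force: [-1.0, 0.1, 8.6]
grip_width: 0.0655
```

```bash
python3 go.py .4835,.1705,.035,0.2
```

```text
t 2.47 pos [0.4874 0.1728 0.0448] rpy [3.131 0.    1.77 ] F [-1.   0.1  8.6] w 0.0655
.4835,.1705,.035,0.2 -> [-0.15 -0.44  0.97] [ 0.009 -0.008  1.57 ]
```

Call:
{"fn": "play_rows", "kwargs": {"steps": [[[0,0,0,0.01,0,0,0.5],[0,0,0,0.01,0,0,0.5],[0,0,0,0.01,0,0,0.5]]]}}

```text
time_s: 2.72
ee_pos: [0.4874, 0.1728, 0.0449]
eef_rot: [3.141, 0.0, 1.77]
force: [-1.1, 0.3, 3.1]
grip_width: 0.0655
```

```bash
python3 go.py .4835,.1705,.035,0.2;python3 - <<'E'
from h import *
s=cam('side')
cv2.imwrite('pics/c2.png',cv2.resize(s['frame'][100:220,160:290],None,fx=5,fy=5))
E
python3 go.py
```

```text
t 2.72 pos [0.4874 0.1728 0.0449] rpy [3.141 0.    1.77 ] F [-1.1  0.3  3.1] w 0.0655
.4835,.1705,.035,0.2 -> [-0.15 -0.43  0.99] [0.   0.   1.57]
t 2.77 pos [0.4874 0.1728 0.0449] rpy [3.141 0.    1.77 ] F [-1.9 -0.4  3.3] w 0.0653
```

View pics/c2.png

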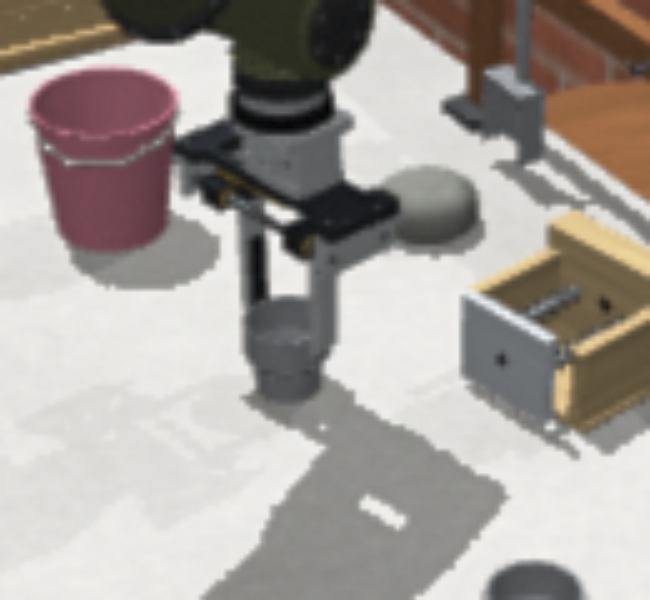

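The grip is good: the fingers are on the collar and the pot is still upright. I'll open, turn 90° and squeeze across.

Call:
{"fn": "play_rows", "kwargs": {"steps": [[[0,0,0,0,0,0,1],[0,0,0,0,0,0,1],[0,0,0,0,0,0,1],[0,-0.4,0,0,0,1.57,1],[0,-0.4,0.5,0,0,1.57,1],[0,-0.4,1,0,0,1.57,1],[0,-0.4,1,0,0,1.57,1],[0,-0.4,1,0,0,1.57,1],[0,-0.4,1,0,0,1.57,1],[0,-0.4,1,0,0,1.57,1],[0,-0.4,1,0,0,1.57,1],[0,-0.4,1,0,0,1.57,1],[0,-0.4,1,0,0,1.57,1],[0,-0.4,1,0,0,1.57,1],[0,-0.4,1,0,0,1.57,1],[0,-0.4,1,0,0,1.57,1],[0,-0.4,1,0,0,1.57,1],[0,-0.4,1,0,0,1.57,1]]]}}

```text
time_s: 4.27
ee_pos: [0.4835, 0.172, 0.0349]
eef_rot: [3.141, -0.0, 0.203]
force: [-1.0, 0.2, 0.2]
grip_width: 0.0938
```

Call:
{"fn": "play_rows", "kwargs": {"steps": [[[0,0,0,0,0,0,0.5],[0,0,0,0,0,0,0.5],[0,0,0,0,0,0,0.5],[0,0,0,0,0,0,0.5],[0,0,0,0,0,0,0.5],[0,0,0,0,0,0,0.5],[0,0,0,0,0,0,0.5],[0,0,0,0,0,0,0.5]]]}}

```text
time_s: 4.93
ee_pos: [0.4836, 0.172, 0.035]
eef_rot: [3.141, -0.001, 0.203]
force: [1.5, 1.0, 0.5]
grip_width: 0.0654
```

Call:
{"fn": "play_rows", "kwargs": {"steps": [[[0,0,0,0,0,0,1],[0,0,0,0,0,0,1],[0,0,0,0,0,0,1],[0,0,-4,0,0,0,1],[0,0,-8,0,0,0,1],[0,0,-12,0,0,0,1],[0,0,-12,0,0,0,1],[0,0,-12,0,0,0,1],[0,0,-12,0,0,0,1]]]}}

```text
time_s: 5.68
ee_pos: [0.4831, 0.1719, 0.1542]
eef_rot: [3.141, 0.0, 0.203]
force: [-0.2, -0.1, 1.0]
grip_width: 0.0939
```

```bash
python3 go.py .467,-.186,.14,0.2; python3 - <<'E'
from h import *
s=cam('side');t=cam('top')
print([proj(s,(x,y,.06)) for x,y in((.4835,.1715),(.467,-.186))])
E
```

```text
t 5.68 pos [0.4831 0.1719 0.1542] rpy [3.141 0.    0.203] F [-0.2 -0.1  1. ] w 0.0939
.467,-.186,.14,0.2 -> [-8.78 34.73  1.43] [0.    0.    0.003]
[(np.float64(216.88204297392952), np.float64(163.08289692965545)), (np.float64(266.3586373839989), np.float64(217.15361180699347))]
```

Left pot centred at (0.4836, 0.1720). Next, the right pot.

Call:
{"fn": "play_rows", "kwargs": {"steps": [[[-8.8,34.7,0,0,0,0,1],[-8.8,34.7,0,0,0,0,1],[-8.8,34.7,0,0,0,0,1],[-8.8,34.7,0,0,0,0,1],[-8.8,34.7,0,0,0,0,1],[-8.8,34.7,0,0,0,0,1],[-8.8,34.7,0,0,0,0,1],[-8.8,34.7,0,0,0,0,1],[-8.8,34.7,0,0,0,0,1],[-8.8,34.7,0,0,0,0,1],[-8.8,34.7,0,0,0,0,1],[-8.8,34.7,0,0,0,0,1],[-8.8,34.7,0,0,0,0,1],[-8.8,34.7,0,0,0,0,1],[-8.8,34.7,0,0,0,0,1]]]}}

```text
time_s: 7.03
ee_pos: [0.4667, -0.1849, 0.1538]
eef_rot: [3.141, 0.002, 0.204]
force: [0.6, -0.6, 0.1]
grip_width: 0.0938
```

```bash
python3 go.py .467,-.186,.035,0.2
```

```text
t 7.03 pos [ 0.4667 -0.1849  0.1538] rpy [3.141e+00 2.000e-03 2.040e-01] F [ 0.6 -0.6  0.1] w 0.0938
.467,-.186,.035,0.2 -> [ 0.03  0.1  11.88] [0.    0.002 0.004]
```

Call:
{"fn": "play_rows", "kwargs": {"steps": [[[0,0.1,4,0,0,0,1],[0,0.1,8,0,0,0,1],[0,0.1,11.9,0,0,0,1],[0,0.1,11.9,0,0,0,1],[0,0.1,11.9,0,0,0,1],[0,0.1,11.9,0,0,0,0.5],[0,0.1,11.9,0,0,0,0.5],[0,0.1,11.9,0,0,0,0.5],[0,0.1,11.9,0,0,0,0.5],[0,0.1,11.9,0,0,0,0.5],[0,0.1,11.9,0,0,0,0.5],[0,0.1,11.9,0,0,0,0.5],[0,0.1,11.9,0,0,0,0.5]]]}}

```text
time_s: 8.12
ee_pos: [0.4672, -0.1863, 0.0359]
eef_rot: [3.14, 0.001, 0.204]
force: [-1.6, 0.8, 8.3]
grip_width: 0.0668
```

Call:
{"fn": "play_rows", "kwargs": {"steps": [[[0,0,0,0,0,0,1],[0,0,0,0,0,0,1],[0,0,0,0,0,0,1],[0,0,0,0,0,-1.57,1],[0,0,0,0,0,-1.57,1],[0,0,0,0,0,-1.57,1],[0,0,0,0,0,-1.57,1],[0,0,0,0,0,-1.57,1],[0,0,0,0,0,-1.57,1],[0,0,0,0,0,-1.57,1],[0,0,0,0,0,-1.57,1],[0,0,0,0,0,-1.57,1],[0,0,0,0,0,-1.57,1],[0,0,0,0,0,-1.57,1],[0,0,0,0,0,-1.57,1],[0,0,0,0,0,-1.57,1],[0,0,0,0,0,-1.57,1],[0,0,0,0,0,-1.57,1]]]}}

```text
time_s: 9.62
ee_pos: [0.4672, -0.1862, 0.0358]
eef_rot: [-3.141, 0.001, 1.771]
force: [1.0, 0.2, -1.0]
grip_width: 0.094
```

Call:
{"fn": "play_rows", "kwargs": {"steps": [[[0,0,0,0,0,0,0.5],[0,0,0,0,0,0,0.5],[0,0,0,0,0,0,0.5],[0,0,0,0,0,0,0.5],[0,0,0,0,0,0,0.5],[0,0,0,0,0,0,0.5],[0,0,0,0,0,0,0.5],[0,0,0,0,0,0,0.5]]], "force": 25}}

```text
time_s: 10.28
ee_pos: [0.4672, -0.1863, 0.0359]
eef_rot: [-3.141, 0.002, 1.771]
force: [0.8, -0.9, -0.2]
grip_width: 0.0659
```

```bash
python3 go.py .4836,.172,.15,1.77
```

```text
t 10.28 pos [ 0.4672 -0.1863  0.0359] rpy [-3.141e+00  2.000e-03  1.771e+00] F [ 0.8 -0.9 -0.2] w 0.0659
.4836,.172,.15,1.77 -> [ 34.77   8.73 -11.47] [-0.001  0.002  0.001]
```

Call:
{"fn": "play_rows", "kwargs": {"steps": [[[0,0,-3,0,0,0,0.5],[0,0,-7,0,0,0,0.5],[0,0,-11,0,0,0,0.5],[3,0.8,-11.4,0,0,0,0.5],[6,1.5,-11.4,0,0,0,0.5],[9,2.3,-11.4,0,0,0,0.5],[12,3,-11.4,0,0,0,0.5],[15,3.8,-11.4,0,0,0,0.5],[18,4.5,-11.4,0,0,0,0.5],[21,5.3,-11.4,0,0,0,0.5],[24,6,-11.4,0,0,0,0.5],[27,6.8,-11.4,0,0,0,0.5],[30,7.5,-11.4,0,0,0,0.5],[33,8.3,-11.4,0,0,0,0.5],[34.8,8.7,-11.4,0,0,0,0.5],[34.8,8.7,-11.4,0,0,0,0.5],[34.8,8.7,-11.4,0,0,0,0.5],[34.8,8.7,-11.4,0,0,0,0.5]]]}}

```text
time_s: 11.78
ee_pos: [0.4829, 0.1717, 0.1489]
eef_rot: [-3.14, 0.002, 1.771]
force: [0.5, 0.7, -2.8]
grip_width: 0.0659
```

```bash
python3 go.py .4836,.172,.067,1.77;python3 - <<'E'
from h import *
s=cam('side')
cv2.imwrite('pics/c3.png',cv2.resize(s['frame'][100:220,160:290],None,fx=5,fy=5))
E
python3 go.py .4836,.172,.067,1.77
```

```text
t 11.78 pos [0.4829 0.1717 0.1489] rpy [-3.140e+00  2.000e-03  1.771e+00] F [ 0.5  0.7 -2.8] w 0.0659
.4836,.172,.067,1.77 -> [0.03 0.08 8.19] [-0.002  0.002  0.001]
t 11.83 pos [0.4831 0.1714 0.1491] rpy [-3.140e+00  2.000e-03  1.771e+00] F [-0.4  0.6 -2. ] w 0.0659
.4836,.172,.067,1.77 -> [0.06 0.07 8.21] [-0.001  0.002  0.001]
```

View pics/c3.png

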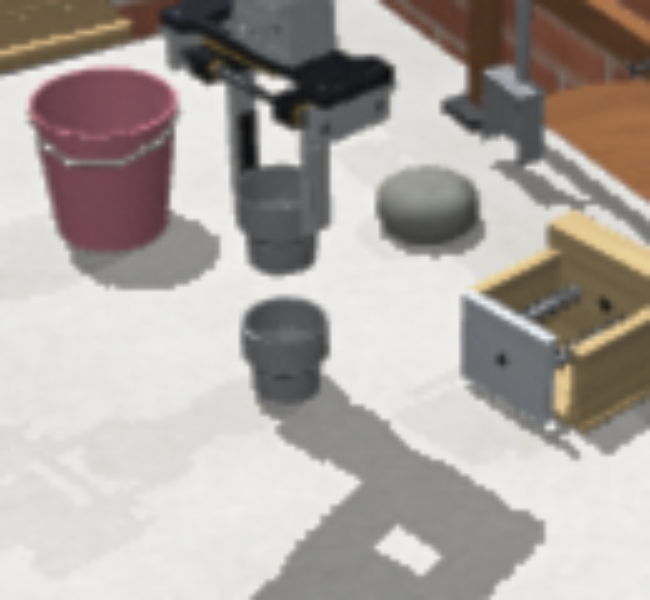

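The pot hangs upright directly above the lower one, at (280,200) over (285,330) in the crop. I'll lower it slowly.

Call:
{"fn": "play_rows", "kwargs": {"steps": [[[0.06,0.07,1,0,0,0,0.5],[0.06,0.07,2,0,0,0,0.5],[0.06,0.07,3,0,0,0,0.5],[0.06,0.07,4,0,0,0,0.5],[0.06,0.07,4.5,0,0,0,0.5],[0.06,0.07,5,0,0,0,0.5],[0.06,0.07,5.5,0,0,0,0.5],[0.06,0.07,6,0,0,0,0.5],[0.06,0.07,6.5,0,0,0,0.5],[0.06,0.07,7,0,0,0,0.5],[0.06,0.07,7.4,0,0,0,0.5],[0.06,0.07,7.8,0,0,0,0.5],[0.06,0.07,8,0,0,0,0.5],[0.06,0.07,8.1,0,0,0,0.5],[0.06,0.07,8.1,0,0,0,0.5],[0.06,0.07,8.1,0,0,0,0.5]]]}}

```text
time_s: 13.17
ee_pos: [0.4837, 0.172, 0.0682]
eef_rot: [-3.141, 0.002, 1.771]
force: [-0.2, 0.3, -3.1]
grip_width: 0.0656
```

Call:
{"fn": "play_rows", "kwargs": {"steps": [[[0,0,0,0,0,0,0.8],[0,0,0,0,0,0,1],[0,0,0,0,0,0,1],[0,0,0,0,0,0,1],[0,0,1,0,0,0,1],[0,0,2,0,0,0,1],[0,0,3,0,0,0,1],[0,0,4.1,0,0,0,1],[0,0,4.1,0,0,0,1],[0,0,4.1,0,0,0,1]]]}}

```text
time_s: 14.0
ee_pos: [0.4832, 0.1718, 0.0262]
eef_rot: [-3.139, 0.002, 1.771]
force: [-0.7, -0.3, 0.3]
grip_width: 0.094
```

```bash
python3 go.py;python3 - <<'E'
from h import *
s=cam('side')
cv2.imwrite('pics/c4.png',cv2.resize(s['frame'][120:200,170:270],None,fx=6,fy=6))
E
```

```text
t 14.0 pos [0.4832 0.1718 0.0262] rpy [-3.139e+00  2.000e-03  1.771e+00] F [-0.7 -0.3  0.3] w 0.094
```

View pics/c4.png

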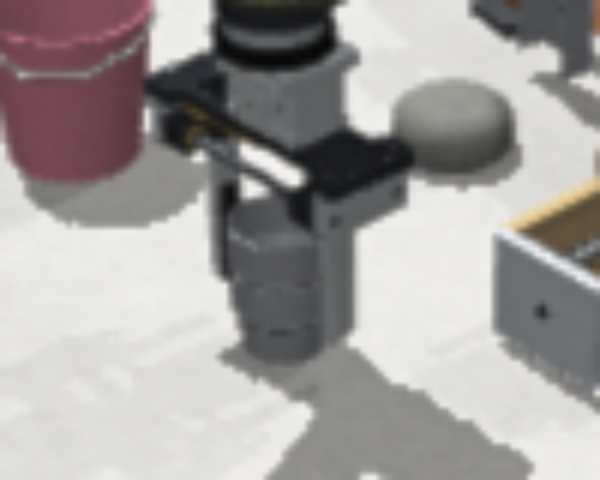

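The pair looks fully nested with a continuous stack. I'll grip the lower collar and lift it slightly.

Call:
{"fn": "play_rows", "kwargs": {"steps": [[[0,0,0,0,0,0,0.5],[0,0,0,0,0,0,0.5],[0,0,0,0,0,0,0.5],[0,0,0,0,0,0,0.5],[0,0,0,0,0,0,0.5],[0,0,0,0,0,0,0.5],[0,0,0,0,0,0,0.5],[0,0,0,0,0,0,0.5],[0,0,-0.5,0,0,0,0.5],[0,0,-0.5,0,0,0,0.5],[0,0,-0.5,0,0,0,0.5]]], "force": 45}}

```text
time_s: 14.97
ee_pos: [0.4836, 0.172, 0.0321]
eef_rot: [-3.14, 0.002, 1.771]
force: [-0.7, 1.0, -2.6]
grip_width: 0.0655
```

```bash
python3 go.py .5531,.0527,.0315,1.776
```

```text
t 14.97 pos [0.4836 0.172  0.0321] rpy [-3.140e+00  2.000e-03  1.771e+00] F [-0.7  1.  -2.6] w 0.0655
.5531,.0527,.0315,1.776 -> [-13.07   4.45   0.07] [-0.001  0.002 -0.005]
```

Call:
{"fn": "play_rows", "kwargs": {"steps": [[[-1,0.3,0,0,0,0,0.5],[-2,0.7,0,0,0,0,0.5],[-3,1,0,0,0,0,0.5],[-4,1.4,0,0,0,0,0.5],[-5,1.7,0,0,0,0,0.5],[-6,2,0,0,0,0,0.5],[-7,2.4,0,0,0,0,0.5],[-8,2.7,0,0,0,0,0.5],[-9,3,0,0,0,0,0.5],[-10,3.4,0,0,0,0,0.5],[-11,3.7,0,0,0,0,0.5],[-12,4,0,0,0,0,0.5],[-12.6,4.3,0,0,0,0,0.5],[-13.1,4.4,0,0,0,-0.005,0.5],[-13.1,4.4,0,0,0,-0.005,0.5],[-13.1,4.4,0,0,0,-0.005,0.5],[-13.1,4.4,0.4,0,0,-0.005,0.5],[-13.1,4.4,0.4,0,0,-0.005,0.5]]]}}

```text
time_s: 16.47
ee_pos: [0.5526, 0.0526, 0.0279]
eef_rot: [-3.14, 0.002, 1.776]
force: [0.1, -1.1, -1.8]
grip_width: 0.0653
```

```bash
python3 go.py .5531,.0527,.0271,1.776; python3 - <<'E'
from h import *
s=cam('side');t=cam('top')
a=cv2.resize(t['frame'][125:215,195:275],None,fx=4.75,fy=4.75)
b=cv2.resize(s['frame'][110:200,210:310],None,fx=4.2,fy=4.75)
print(a.shape,b.shape)
cv2.imwrite('pics/c5.png',np.hstack([a,b]))
E
python3 go.py .5531,.0527,.0271,1.776
```

```text
t 16.47 pos [0.5526 0.0526 0.0279] rpy [-3.140e+00  2.000e-03  1.776e+00] F [ 0.1 -1.1 -1.8] w 0.0653
.5531,.0527,.0271,1.776 -> [0.   0.06 0.08] [-0.001  0.002  0.   ]
(428, 380, 3) (428, 420, 3)
t 16.57 pos [0.5525 0.0526 0.028 ] rpy [-3.140e+00  2.000e-03  1.776e+00] F [-0.4 -0.3 -2.9] w 0.0655
.5531,.0527,.0271,1.776 -> [-0.    0.06  0.09] [-0.002  0.002  0.   ]
```

View pics/c5.png

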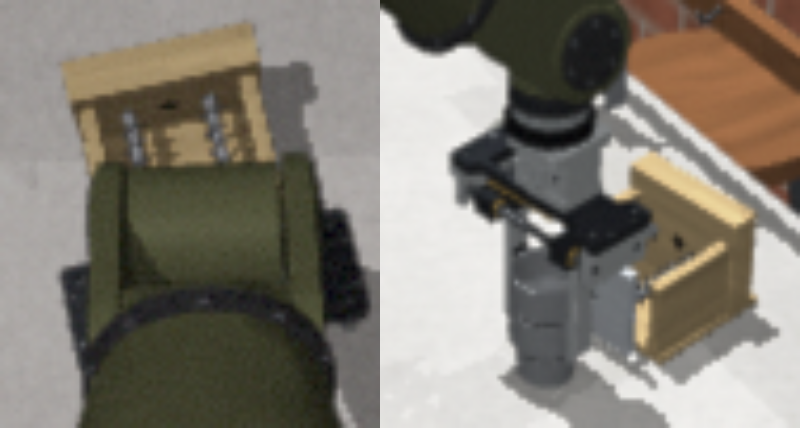

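The pair is upright in front of the plate with a clear gap, and pail and stone are far off. I'll put it on the table and advance slowly along tool y.

Call:
{"fn": "play_rows", "kwargs": {"steps": [[[0,0,0.1,0,0,0,0.5],[0,0.3,0.1,0,0,0,0.5],[0,0.6,0.1,0,0,0,0.5],[0,0.9,0.1,0,0,0,0.5],[0,1.2,0.1,0,0,0,0.5],[0,1.5,0.1,0,0,0,0.5],[0,1.7,0.1,0,0,0,0.5],[0,1.9,0.1,0,0,0,0.5],[0,2.1,0.1,0,0,0,0.5],[0,2.3,0.1,0,0,0,0.5],[0,2.4,0.1,0,0,0,0.5],[0,2.4,0.1,0,0,0,0.5],[0,2.4,0.1,0,0,0,0.5],[0,2.4,0.1,0,0,0,0.5]]]}}

```text
time_s: 17.73
ee_pos: [0.5759, 0.0574, 0.0285]
eef_rot: [-3.14, 0.002, 1.776]
force: [-10.0, -3.7, 17.5]
grip_width: 0.0656
```

```bash
cat > f.py <<'E'
from h import *
n=np.array([.979,.204,0]);F=[]
for i in range(6):
    s=cam('side'); o=ctrl.get_obs(); F.append(o['force'])
F=np.array(F); print('push N',(F@n).round(1),'mean F',F.mean(0).round(1))
d=(o['ee_pos']-np.array([.606,.0635,0]))
print('axis x_jig',round(d@n,4),'y_jig',round(d@np.array([-.204,.979,0]),4),'z',o['ee_pos'][2],'t',o['time_s'],'w',o['grip_width'],'vel',abs(o['joint_vel']).max())
cv2.imwrite('pics/f.png',cv2.resize(s['frame'][110:200,210:310],None,fx=6,fy=6))
E
python3 f.py
```

```text
push N [-11.6 -10.3 -11.3 -11.4 -11.5 -11.4] mean F [-10.7  -3.7  17.4]
axis x_jig -0.0308 y_jig 0.0002 z 0.02850211304381393 t 18.0333 w 0.06549096009375963 vel 0.002582756235204441
```

Downward force (17 N) is too high and adds table friction. Retargeting from the measured pose relaxes it.

Call:
{"fn": "play_rows", "kwargs": {"steps": [[[0,0,0,0,0,0,0.5],[0,0,0,0,0,0,0.5],[0,0.1,0,0,0,0,0.5],[0,0.2,0,0,0,0,0.5],[0,0.3,0,0,0,0,0.5],[0,0.3,0,0,0,0,0.5],[0,0.3,0,0,0,0,0.5],[0,0.3,0,0,0,0,0.5]]]}}

```text
time_s: 18.7
ee_pos: [0.5779, 0.058, 0.0288]
eef_rot: [-3.137, 0.002, 1.776]
force: [-10.3, -2.8, 9.4]
grip_width: 0.0657
```

```bash
python3 f.py
```

```text
push N [-10.2  -9.7 -10.6 -10.  -10.3 -10.1] mean F [-9.8 -2.9  8.6]
axis x_jig -0.0287 y_jig 0.0003 z 0.02884129142627897 t 19.0 w 0.0657336550321974 vel 0.001854275557630658
```

Call:
{"fn": "play_rows", "kwargs": {"steps": [[[0,0,-0.05,0,0,0,0.5],[0,0.1,-0.05,0,0,0,0.5],[0,0.2,-0.05,0,0,0,0.5],[0,0.3,-0.05,0,0,0,0.5],[0,0.4,-0.05,0,0,0,0.5],[0,0.5,-0.05,0,0,0,0.5],[0,0.6,-0.05,0,0,0,0.5],[0,0.6,-0.05,0,0,0,0.5],[0,0.6,-0.05,0,0,0,0.5],[0,0.6,-0.05,0,0,0,0.5]]]}}

```text
time_s: 19.83
ee_pos: [0.5822, 0.0591, 0.0291]
eef_rot: [-3.134, 0.001, 1.777]
force: [-11.7, -4.0, 4.9]
grip_width: 0.0656
```

```bash
python3 f.py
```

```text
push N [-14.1 -12.8 -13.1 -12.7 -12.7 -12.9] mean F [-12.6  -3.6   5.7]
axis x_jig -0.0242 y_jig 0.0006 z 0.02908408513426481 t 20.1333 w 0.06557541042791226 vel 0.0015027243193483115
```

View pics/f.png

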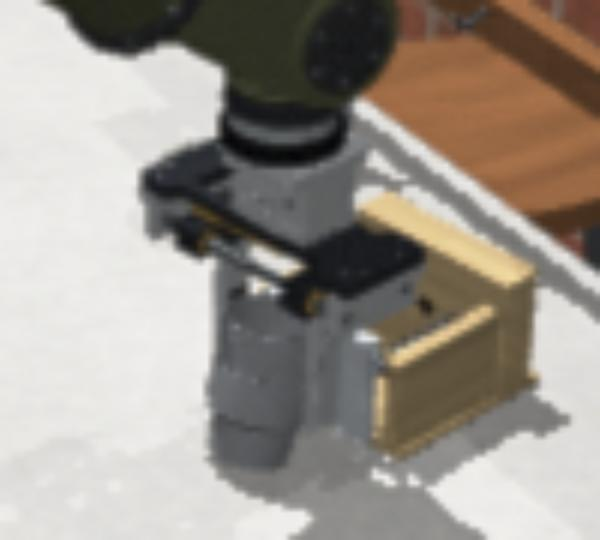

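In this view the base might lag a little behind the top, so I'll overlay the upright prediction to check for tilt.

```bash
cat > ov.py <<'E'
from h import *
s=cam('side'); o=ctrl.get_obs(); p=o['ee_pos']; K=8;x0,y0=225,140
im=cv2.convertScaleAbs(s['frame'][y0:y0+62,x0:x0+49],alpha=1.6,beta=0); A=cv2.resize(im,None,fx=K,fy=K,interpolation=cv2.INTER_CUBIC); B=A.copy()
for z,r,col in((0,.025,(0,0,255)),(.032,.033,(0,255,0)),(.06,.033,(0,255,0)),(.063,.033,(255,255,0)),(.091,.033,(255,255,0))):
    P=np.array([proj(s,(p[0]+r*np.cos(a),p[1]+r*np.sin(a),z)) for a in np.linspace(0,6.283,60)])
    cv2.polylines(B,[(((P-[x0,y0]+.5)*K)).astype(int)],True,col,1)
cv2.imwrite('pics/ov.png',np.hstack([A,B]))
E
python3 ov.py
```

```text
(no output)
```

View pics/ov.png

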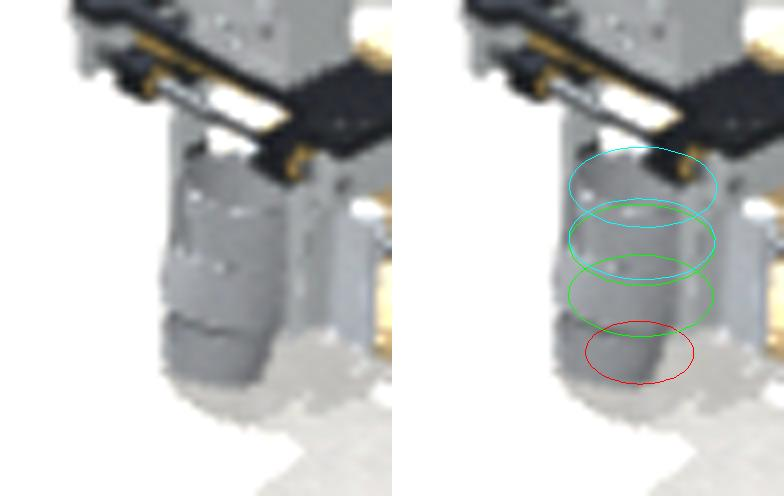

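The pair leans forward: its base is about 3.5 px left of the upright prediction, roughly 0.15 rad. The earlier downward load made the base drag. I'll back off, release so it stands flat, and regrip slightly lower. Then I'll press it barely lifted so there is no drag.

Call:
{"fn": "play_rows", "kwargs": {"steps": [[[0,-0.3,-0.05,0.007,0,0,0.5],[0,-0.6,-0.05,0.007,0,0,0.5],[0,-0.9,-0.05,0.007,0,0,0.5],[0,-1.2,-0.05,0.007,0,0,0.5],[0,-1.5,-0.05,0.007,0,0,0.5],[0,-1.8,-0.05,0.007,0,0,0.5],[0,-2.1,-0.05,0.007,0,0,0.5],[0,-2.4,-0.05,0.007,0,0,0.5],[0,-2.7,-0.05,0.007,0,0,0.5],[0,-3,-0.05,0.007,0,0,0.5],[0,-3,-0.05,0.007,0,0,0.5],[0,-3,-0.05,0.007,0,0,0.5],[0,-3,-0.05,0.007,0,0,0.6],[0,-3,-0.05,0.007,0,0,0.72],[0,-3,-0.05,0.007,0,0,0.76],[0,-3,-0.05,0.007,0,0,0.85],[0,-3,-0.05,0.007,0,0,1],[0,-3,-0.05,0.007,0,0,1],[0,-3,-0.05,0.007,0,0,1]]]}}

```text
time_s: 21.77
ee_pos: [0.5528, 0.053, 0.0297]
eef_rot: [-3.126, 0.001, 1.777]
force: [0.6, -0.1, 0.3]
grip_width: 0.0928
```

```bash
python3 go.py .5516,.0530,.0235,1.776 .5516,.0530,.0235,0.206;python3 ov.py; python3 - <<'E'
# left silhouette edge (dark vs bright table) per row vs predicted, px
from h import *
s=cam('side'); g=cv2.cvtColor(s['frame'],cv2.COLOR_BGR2GRAY); p=ctrl.get_obs()['ee_pos']
for z in(.002,.02,.04,.05,.07,.085):
    u,v=proj(s,(p[0],p[1],z)); r=int(round(v)); print(z,round(u,1),r,g[r,int(u)-16:int(u)+16])
E
```

```text
t 21.77 pos [0.5528 0.053  0.0297] rpy [-3.126e+00  1.000e-03  1.777e+00] F [ 0.6 -0.1  0.3] w 0.0928
.5516,.0530,.0235,1.776 -> [ 0.03 -0.1   0.63] [-0.015  0.001  0.001]
.5516,.0530,.0235,0.206 -> [ 0.03 -0.1   0.63] [-0.011  0.013  1.571]
0.002 249.6 186 [234 236 235 234 231 225 226 226 161  90  75  79  79  68  66  63  64  66
  73  85  74  67  78 114 111 110 165 216 224 224 223 220]
0.02 249.6 182 [233 235 234 234 234 234 227 140  87  82  83  87  86  88  89  87  85  85
  82  80  80  77  73  81  97 102 104  96  93  94 101 134]
0.04 249.7 178 [235 233 233 234 236 237 175  95  80  98  82  88  84  95  98  93  92  90
  89  79  81 110  91  78  85 102 101  95  94  94 104 112]
0.05 249.7 175 [236 235 235 237 235 151  85  91  86  83  85  85  88  87  87  88  86  84
  85  82  79  76  73  73  92 105 114  98  93  95 103 110]
0.07 249.8 171 [237 237 236 236 145 101  69  80  83  86 111 133 118 115 101  98  98 100
  91  89  95  89  77  74  78 101 102  87  91  93  99 110]
0.085 249.8 167 [235 235 238 240 148  99  72  85  73  74  76  79  81  84  84  87  87  88
  88  89  87  84  68  44  42 100 104  96  84  91 100  97]
```

The released pair stands upright again (base and collar edges now line up) but sits a few mm behind the pad centre. I'll move the tool back and recentre it with a crosswise squeeze.

Call:
{"fn": "play_rows", "kwargs": {"steps": [[[0,-0.4,0.3,-0.015,0,0,1],[0,-0.8,0.5,-0.015,0,0,1],[0,-1.2,0.6,-0.015,0,0,1],[0,-1.2,0.6,-0.015,0,0,1],[0,-1.2,0.6,-0.015,0,0,1],[0,-1.2,0.6,-0.015,0,0,1]]]}}

```text
time_s: 22.37
ee_pos: [0.5412, 0.0505, 0.0242]
eef_rot: [3.142, 0.002, 1.777]
force: [-0.2, 0.8, -0.2]
grip_width: 0.0936
```

Call:
{"fn": "play_rows", "kwargs": {"steps": [[[0,0,0,0,0,1.57,1],[0,0,0,0,0,1.57,1],[0,0,0,0,0,1.57,1],[0,0,0,0,0,1.57,1],[0,0,0,0,0,1.57,1],[0,0,0,0,0,1.57,1],[0,0,0,0,0,1.57,1],[0,0,0,0,0,1.57,1],[0,0,0,0,0,1.57,1],[0,0,0,0,0,1.57,1],[0,0,0,0,0,1.57,1],[0,0,0,0,0,1.57,1],[0,0,0,0,0,1.57,1],[0,0,0,0,0,1.57,1],[0,0,0,0,0,1.57,1]]], "force": 6}}

```text
time_s: 23.62
ee_pos: [0.5414, 0.0505, 0.0243]
eef_rot: [3.14, -0.0, 0.209]
force: [-0.6, 0.1, -0.5]
grip_width: 0.094
```

Call:
{"fn": "play_rows", "kwargs": {"steps": [[[0,0,0,0,0,0,0.85],[0,0,0,0,0,0,0.78],[0,0,0,0,0,0,0.72],[0,0,0,0,0,0,0.5],[0,0,0,0,0,0,0.5],[0,0,0,0,0,0,0.5],[0,0,0,0,0,0,0.5],[0,0,0,0,0,0,0.5],[0,0,0,0,0,0,0.5],[0,0,0,0,0,0,0.5]]]}}

```text
time_s: 24.45
ee_pos: [0.5416, 0.0505, 0.0244]
eef_rot: [3.14, -0.001, 0.209]
force: [3.5, 0.8, 0.8]
grip_width: 0.0658
```

```bash
python3 go.py
```

```text
t 24.45 pos [0.5416 0.0505 0.0244] rpy [ 3.14e+00 -1.00e-03  2.09e-01] F [3.5 0.8 0.8] w 0.0658
```

Call:
{"fn": "play_rows", "kwargs": {"steps": [[[0,0,0,0,0,0,1],[0,0,0,0,0,0,1],[0,0,0,0,0,0,1],[0,0,0,0,0,-1.567,1],[0,0,0,0,0,-1.567,1],[0,0,0,0,0,-1.567,1],[0,0,0,0,0,-1.567,1],[0,0,0,0,0,-1.567,1],[0,0,0,0,0,-1.567,1],[0,0,0,0,0,-1.567,1],[0,0,0,0,0,-1.567,1],[0,0,0,0,0,-1.567,1],[0,0,0,0,0,-1.567,1],[0,0,0,0,0,-1.567,1],[0,0,0,0,0,-1.567,1],[0,0,0,0,0,-1.567,1],[0,0,0,0,0,-1.567,1],[0,0,0,0,0,-1.567,1]]]}}

```text
time_s: 25.95
ee_pos: [0.5413, 0.0505, 0.0243]
eef_rot: [3.142, 0.002, 1.774]
force: [-0.3, -0.1, 0.2]
grip_width: 0.094
```

Call:
{"fn": "play_rows", "kwargs": {"steps": [[[0,0,0,0,0,0,0.5],[0,0,0,0,0,0,0.5],[0,0,0,0,0,0,0.5],[0,0,0,0,0,0,0.5],[0,0,0,0,0,0,0.5],[0,0,0,0,0,0,0.5],[0,0,0,0,0,0,0.5],[0,0,0,0,0,0,0.5],[0,0,-0.15,0,0,0,0.5],[0,0,-0.15,0,0,0,0.5],[0,0,-0.15,0,0,0,0.5]]], "force": 55}}

```text
time_s: 26.87
ee_pos: [0.541, 0.0506, 0.0254]
eef_rot: [-3.141, 0.001, 1.774]
force: [-0.5, 0.2, -6.6]
grip_width: 0.0653
```

```bash
python3 f.py
```

```text
push N [-0.2 -0.   0.3  0.3  0.   0.5] mean F [ 0.1  0.2 -5.5]
axis x_jig -0.066 y_jig 0.0005 z 0.025648774838811617 t 27.1667 w 0.06508110923281273 vel 0.0016283881873994177
```

Call:
{"fn": "play_rows", "kwargs": {"steps": [[[0,0.3,0,0,0,0,0.5],[0,0.7,0,0,0,0,0.5],[0,1.1,0,0,0,0,0.5],[0,1.5,0,0,0,0,0.5],[0,1.9,0,0,0,0,0.5],[0,2.3,0,0,0,0,0.5],[0,2.6,0,0,0,0,0.5],[0,2.8,0,0,0,0,0.5],[0,3,0,0,0,0,0.5],[0,3.1,0,0,0,0,0.5],[0,3.2,0,0,0,0,0.5],[0,3.3,0,0,0,0,0.5],[0,3.4,0,0,0,0,0.5],[0,3.5,0,0,0,0,0.5],[0,3.6,0,0,0,0,0.5],[0,3.7,0,0,0,0,0.5],[0,3.7,0,0,0,0,0.5],[0,3.7,0,0,0,0,0.5],[0,3.7,0,0,0,0,0.5]]]}}

```text
time_s: 28.75
ee_pos: [0.577, 0.0579, 0.0255]
eef_rot: [-3.14, 0.001, 1.774]
force: [-7.1, -1.3, -2.4]
grip_width: 0.0652
```

```bash
python3 go.py; python3 f.py
```

```text
t 28.75 pos [0.577  0.0579 0.0255] rpy [-3.140e+00  1.000e-03  1.774e+00] F [-7.1 -1.3 -2.4] w 0.0652
push N [-7.1 -7.2 -6.  -7.4 -6.6 -7.5] mean F [-6.8 -1.5 -2.5]
axis x_jig -0.0296 y_jig 0.0004 z 0.025520314305196638 t 29.05 w 0.0653923592888157 vel 0.001637034269855661
```

Call:
{"fn": "play_rows", "kwargs": {"steps": [[[0,0.1,0,0,0,0,0.5],[0,0.2,0,0,0,0,0.5],[0,0.3,0,0,0,0,0.5],[0,0.4,0,0,0,0,0.5],[0,0.5,0,0,0,0,0.5],[0,0.6,0,0,0,0,0.5],[0,0.6,0,0,0,0,0.5],[0,0.6,0,0,0,0,0.5],[0,0.6,0,0,0,0,0.5]]]}}

```text
time_s: 29.8
ee_pos: [0.5818, 0.059, 0.0254]
eef_rot: [-3.137, 0.001, 1.774]
force: [-12.4, -1.7, 0.0]
grip_width: 0.0653
```

```bash
python3 go.py; python3 f.py; python3 ov.py;  python3 - <<'E'
from h import *
s=cam('side'); g=cv2.cvtColor(s['frame'],cv2.COLOR_BGR2GRAY); p=ctrl.get_obs()['ee_pos']
for z in(.002,.02,.04,.05,.07,.085):
    u,v=proj(s,(p[0],p[1],z)); r=int(round(v)); print(z,round(u,1),r,g[r,int(u)-16:int(u)+16])
E
```

```text
t 29.8 pos [0.5818 0.059  0.0254] rpy [-3.137e+00  1.000e-03  1.774e+00] F [-12.4  -1.7   0. ] w 0.0653
push N [-12.3 -10.9 -11.9 -12.5 -12.3 -11.5] mean F [-11.7  -2.5   0.5]
axis x_jig -0.0246 y_jig 0.0005 z 0.02536808640341149 t 30.1 w 0.06546428057508778 vel 0.0016204323986307057
0.002 255.4 183 [224 224 224 224 223 223 225 228 221 139  81  76  81  83  84  84  83  82
  81  80  81  92  87  94 117 121 123 124 123 121 110 113]
0.02 255.5 179 [232 233 231 231 224 230 226 229 225 143  89  85  86  87  88  88  88  88
  88  85  81  89 101 105  96  93  94 105 111 111 111 111]
0.04 255.6 175 [232 232 234 235 237 238 238 209 111  77  81  86  83  90 100  90  85  85
  89  98  93  90 101 101  96  93  94 106 112 114 112 109]
0.05 255.6 172 [234 233 233 234 234 235 196 114  83  80  82  84  86  88  88  86  85  85
  85  83  81  86 102 114  98  93  93 103 110 112 113 113]
0.07 255.7 168 [236 236 237 236 237 239 194 112  77  77  82  85  86  82  92  91  94  94
  93  91  83  88 101 104  94  94  92  98 108 111 110 109]
0.085 255.8 164 [236 236 235 235 238 239 192 119  95  74  70  74  78  81  85  88  90  91
  91  91  74  51  67  99 103 107 103  86  57  78  91  92]
```

View pics/ov.png

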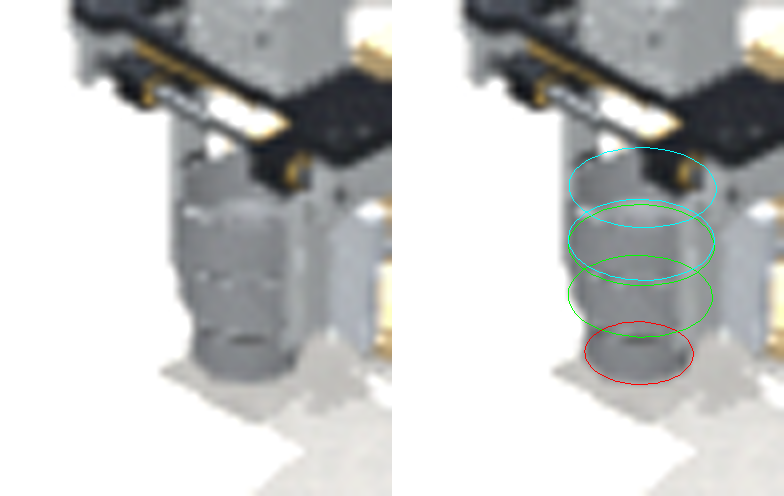

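The pair is upright: its outline matches the prediction. The push is 12 N and it is centred on the plate. Only the base may be hovering by up to 1 mm, so I'll ease it down onto the table while keeping the push.

Call:
{"fn": "play_rows", "kwargs": {"steps": [[[0,0.08,0,0,0,0,0.5],[0,0.08,0.03,0,0,0,0.5],[0,0.08,0.06,0,0,0,0.5],[0,0.08,0.06,0,0,0,0.5],[0,0.08,0.06,0,0,0,0.5],[0,0.08,0.06,0,0,0,0.5],[0,0.08,0.06,0,0,0,0.5],[0,0.08,0.06,0,0,0,0.5]]]}}

```text
time_s: 30.87
ee_pos: [0.5815, 0.0589, 0.0246]
eef_rot: [-3.135, 0.001, 1.774]
force: [-11.3, -2.8, 0.1]
grip_width: 0.0652
```

```bash
python3 go.py; python3 f.py; python3 - <<'E'
from h import *
s=cam('side'); g=cv2.cvtColor(s['frame'],cv2.COLOR_BGR2GRAY); p=ctrl.get_obs()['ee_pos']
for z in(.002,.02,.05,.085):
    u,v=proj(s,(p[0],p[1],z)); r=int(round(v)); print(z,round(u,1),r,g[r,int(u)-16:int(u)+10])
E
```

```text
t 30.87 pos [0.5815 0.0589 0.0246] rpy [-3.135e+00  1.000e-03  1.774e+00] F [-11.3  -2.8   0.1] w 0.0652
push N [-12.1 -12.2 -12.1 -12.1 -12.1 -12.5] mean F [-11.9  -2.7  -0.4]
axis x_jig -0.0249 y_jig 0.0005 z 0.024609192251517833 t 31.1667 w 0.06547219840873944 vel 0.0016630707337755232
0.002 255.3 183 [224 224 223 224 223 224 226 228 221 137  80  75  81  83  83  83  83  82
  81  80  79  91  87  92 117 122]
0.02 255.4 179 [232 232 232 231 225 231 226 228 184 109  82  84  85  88  88  88  90  89
  88  83  82  95 103 102  96  93]
0.05 255.6 172 [235 233 233 233 234 235 189 110  83  83  83  87  86  87  89  88  88  86
  84  84  82  89 103 113  98  95]
0.085 255.8 164 [236 235 235 236 238 239 192 113  91  74  72  76  78  80  83  87  90  89
  91  89  73  54  68  97 101 108]
```

```bash
python3 -c "
from station import ctrl; ctrl.hand_in()"
```

```text
the job is handed in; nothing more can be done
```

I put the right-hand pot into the left-hand one, and the gripper is holding the nested pair against the plate by the lower collar. I handed the job in at about 31 s of the 72 s allowed.

**A first try failed:** on the first press I pushed down too hard (about 17 N). The base dragged on the table and the pair leaned forward by roughly 0.15 rad. I backed off, let it stand upright, centred it again and pressed it while barely lifted. I then eased it down.

**Last checks:**
- **Push:** a steady 12.1–12.5 N. By the spring figures, that puts the plate about 10 mm in.
- **Depth:** the arm's position gives only about 8 mm, because my camera estimate of the plate's face is good to about 2 mm. Both values are inside the 5–15 mm window, but I did not measure the plate's travel directly.
- **Centring:** the axis is about 0.5 mm from the plate's middle, by my camera estimate of the plate.
- **Upright and seated:** in the last picture I viewed, the pair's outline matched the upright, seated prediction. I took that just before easing it down. The edge positions measured afterwards were unchanged.
- **Height:** the lower pot is within about 0.3 mm of its standing height. The vertical force is near zero, so I can't confirm firm contact with the table.

I kept the arm clear of the bottle, pail, can and stone, but did not measure their positions again at the end.

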